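Seal the clay box

ROBOT

A 6-joint arm with a two-finger parallel gripper is mounted at the origin on the work surface. World frame = base frame: x ahead of the robot, y to its left, z up, the work surface at z = 0. Lengths are in m, angles in rad, forces in N, time in s.
With the tool pointing down it reaches from about 0.375 to 0.975 m from the base axis. Payload 3.8 kg.
Tool frame: the origin (TCP) lies between the finger pads; the fingertips stand 11 mm ahead of it and the grasp point (between the pads) lies 8 mm behind it (ctrl.tcp_to_tips is the distance from the TCP to the fingertips, in m); z points along the fingers, y is the line along which they close (so a half turn about z gives the same grasp; the last joint's range is limited). The gripper opens to 85 mm and grips with 20 to 120 N. Pads are 22 mm wide; open, the fingers measure 114 mm over their backs; the gripper's body (76 mm by 85 mm) begins 54 mm behind the grasp point. The pads swing forward as they close: fully open they stand 13 mm farther back than shut.
Start: joints at [-1.319, 0.264, 1.604, -0, 1.274, -0.037], TCP at [0.192, -0.647, 0.242] pointing down, gripper open.
Joint ranges: [-2.63, 2.63], [-0.94, 2.18], [0.31, 2.57], [-1.31, 4.45], [0, 2.66], [-2.55, 2.55]. Speed limits (rad/s): [2.57, 2.57, 3.14, 3.14, 3.14, 3.14].

INTERFACE

Orientations are given as a rotation vector (axis times angle).
In Python, from station import ctrl gives the robot as it stands.
- The arm moves only by the tool apply_moves, never from a script. Its argument "moves" is a list that holds one entry, the list of rows, each a list of 7 numbers: the finger opening in mm, from 0 to 85.4, then the shift along the tool's x, y, z in mm, then the turn, a rotation vector about the tool's x, y, z in rad. A call has 1 to 8 rows; each row is the pose to reach, as a shift and turn from the pose commanded when the call began, along the tool's axes at that moment; what a row does not reach only later rows make up. A row lasts 1/12 s, in which the tool goes at most 41.7 mm and 7.16 degrees, less where a joint would pass 70% of its speed; a pose out of reach is approached as far as the arm can. A call with a gripper value outside its range is refused whole. The fingers move at their own pace and stop on an object; "newtons" is the grip in N (left out, the last holds). Time passes only in rows, so rows that repeat a pose let the fingers close. It gives the time, the measured TCP pose, the force, the opening and the grip force at its end, in the units of the state.
- ctrl.read_state(): the state, without advancing time (a new reading comes with each control period).
- ctrl.read_camera(name): name is "scene" or "top"; returns the picture (480x640x3 uint8, red, green, blue); there is no depth.
- ctrl.calibration(name): a dict with "fovy" (degrees; the focal length in pixels is half the picture's height over the tangent of half this angle, whatever the lens; pixels are square), "cx", "cy" (the principal point, pixels), "camera_from_world" (4x4, takes a point from world to camera coordinates). Camera axes: x right, y up, looking along -z (the intrinsics and any distortion apply to the point x, -y, -z); pixel columns grow to the right and rows downward; lengths in m; the calibration is good to about 2 mm. A picture is of the moment at which its call begins. calibration takes no time and is no camera call.
- ctrl.finish_job(): hands the job in; it is judged then, once.
Trained networks look in the newest picture that a camera, given by its name, has taken for a name from the list of things; names that differ only in an ending like _2 or _b are one class to them, and where a whole thing is asked for, a point or a joint stands for the part that bears it (a point fixed in the world has none). Each returns a list of dicts, best first, with "score" (0 to 1); they miss things now and then, are a little off and sometimes report something else, mostly with a low value. They report only what shows in the picture. A call takes as long as a camera call.
- ctrl.look_for(camera, target): "pixel" ([row, column] in pixels, amid what is visible of it).
- ctrl.silhouettes(camera, target): "region" (480x640 bool, what is visible of it) and "pixel" ([row, column] in pixels, amid what is visible of it).
- ctrl.landmark_of(camera, target): "pixel" ([row, column] in pixels: a listed point, or the origin of a listed thing).
The state is a dict: "t": time; "qpos": joint angles; "qd": joint speeds; "joint_efforts": joint torques, N m; "eef_pos": TCP position; "orientation": TCP orientation; "force": force on the tool from outside, world axes, zero at the start; "ft_torque": the same for the moment, N m; "gripper_width": finger opening in m; "finger_force": force on a finger pad.
Only numpy, scipy, OpenCV 4.12 (cv2) and the standard library are available. Lean on these libraries where they do the work, as an engineer would, in place of code of your own. Each camera call takes 0.05 s, during which the arm holds its last target. There are 200 camera calls.

TASK

The lid of the blue clay box has only been laid on: press it fully home into its seal first, then snap its four white clips down over the rim one at a time in opposite-corner order (one clip, next the one diagonally across from it, then the remaining two), so that the seal closes evenly. Feel each part home and push gently, never leaning on the box with more than about 3.5 kg (35 N), leave the jar, cup and brush where they are, and take the hand away at the end.

Things in the scene. Friction and masses are not known exactly. Their poses are not given: they have to be found in the camera images.
- board: Wooden ware board, 250 x 220 x 15 mm, fixed on the table, on which the clay box stands; carries box, lid and clips. Origin: centre of its underside; x along its long side, away from the robot (turned up to 0.35 rad), y left, z up. The box, too heavy to shift, was set down by eye: its middle lies up to 7 mm off the board's middle in x and in y, and it is up to 0.04 rad askew. No reading shows this.
- box_spot (a point): Middle of the board's top, where the box nominally stands; axes as the board. Box: blue, 190 mm long (x), 158 mm wide over the rim (y), rim 85 mm high. In its frame (centre of its underside) with the lid home: clip hinge lines along x at y = +-79, z = 98 mm; rim beads at y = +-78, z = 82 mm; tub walls at y = +-72 mm; lid top z = 106.5 mm in the middle (150 x 104 mm), 101.5 mm at the border.
- lid (a joint): Height in m of the blue lid above fully home (0 = seated on the rim; starts 4 to 7 mm proud, lid top and hinges are then higher by as much). It slides straight down in a rubber seal, needing about 7 to 11 N in the middle, stays where it is pushed to, and stops hard at 0.
- clip_near_left (a joint): White clip hinged on the lid edge at box x = -55 mm, +y side. Angle in rad: about 0 (-0.05 to 0.02) when snapped shut, hanging down over the rim; 1.57 level, straight out; grows as it opens, starts 0.9 to 1.65. Plate 36 mm wide (along box x), reaching 35 mm from the hinge; its outer face carries a raised thumb pad, 21 to 35 mm from the hinge, which when shut stands 8 mm outside the hinge line.
- clip_far_left (a joint): White clip at box x = +55 mm, +y side; made like clip_near_left. A slightly stiff hinge keeps a clip where it is left. Swung in, it moves freely until about 0.3 rad; then its catch rides over the rim bead, taking up to 11 to 17 N on the pad; past the top of the bead (about 0.08 rad) it clicks in by itself, the force falls away and it comes up hard against the rim. Let go before the click, it springs back out.
- clip_near_right (a joint): White clip at box x = -55 mm, -y side; the mirror image of clip_near_left, same meaning of the value.
- clip_far_right (a joint): White clip at box x = +55 mm, -y side; the mirror image of clip_far_left, same meaning of the value.
- jar: Bystander: green glass glaze jar with a white cap, 62 mm across, 88 mm high; origin at the centre of its underside. Stands beyond the far end of the box.
- cup: Bystander: blue ceramic cup, 72 mm across, 85 mm high; origin at the centre of its underside. Stands to the left of the box.
- brush: Bystander: brush with a wooden handle, 190 mm long, lying on the table to the right of the box, roughly along its long side; origin on its underside.

How it is judged:
On the way, in this order (a step that is already met when the one before it is completed fails the run):
1. the lid is pressed fully home (within 1.5 mm) while all four clips are still open (value of joint lid below 0.0015 m and value of joint each of clip_near_left, clip_far_left, clip_near_right, clip_far_right above 0.2 rad), for 0.2 s.
2. one clip is snapped shut and the other three are still open (((value of joint clip_near_left below 0.05 rad and value of joint each of clip_far_left, clip_near_right, clip_far_right above 0.2 rad) or (value of joint each of clip_near_left, clip_near_right, clip_far_right above 0.2 rad and value of joint clip_far_left below 0.05 rad) or (value of joint each of clip_near_left, clip_far_left, clip_far_right above 0.2 rad and value of joint clip_near_right below 0.05 rad) or (value of joint each of clip_near_left, clip_far_left, clip_near_right above 0.2 rad and value of joint clip_far_right below 0.05 rad))), for 0.2 s.
3. the clip diagonally opposite is snapped shut too and the other two are still open (((value of joint each of clip_near_left, clip_far_right below 0.05 rad and value of joint each of clip_far_left, clip_near_right above 0.2 rad) or (value of joint each of clip_near_left, clip_far_right above 0.2 rad and value of joint each of clip_far_left, clip_near_right below 0.05 rad))), for 0.2 s.
4. a third clip is snapped shut and the last is still open (((value of joint clip_near_left above 0.2 rad and value of joint each of clip_far_left, clip_near_right, clip_far_right below 0.05 rad) or (value of joint each of clip_near_left, clip_near_right, clip_far_right below 0.05 rad and value of joint clip_far_left above 0.2 rad) or (value of joint each of clip_near_left, clip_far_left, clip_far_right below 0.05 rad and value of joint clip_near_right above 0.2 rad) or (value of joint each of clip_near_left, clip_far_left, clip_near_right below 0.05 rad and value of joint clip_far_right above 0.2 rad))), for 0.2 s.
At the end, for the whole second after the job is handed in: All four clips are snapped shut (each angle below 0.05 rad), the lid is home (below 1.5 mm), the jar and cup stand upright and jar, cup and brush are within 20 mm of where they stood (value of joint each of clip_near_left, clip_far_left, clip_near_right, clip_far_right below 0.05 rad and value of joint lid below 0.0015 m and distance of each of jar, cup, brush from where it was at the start of the episode below 0.02 m and angle between each of jar, cup's own z axis and vertical below 0.2 rad); the robot touches nothing.
It fails at once if the robot pushes on the box, its lid or a clip with more than 35 N (contact force between any of the fingers, the arm and board above 35 N).
It fails at once if the jar, cup or brush is shifted by more than 20 mm or the jar or cup is tipped (distance of any of jar, cup, brush from where it was at the start of the episode above 0.02 m or angle between any of jar, cup's own z axis and vertical above 0.3 rad).
It also fails if it takes over 72 s, if anything falls off the work surface, if the arm or the gripper's body presses on something with over 40 N, if the wrist force passes 120 N, or if a joint passes its speed limit or range.

## Working session

There is one attempt and no reset: what is moved stays moved. The work goes in short steps, Python scripts to look and compute and a tool call to move; the robot and the scene stay as the last step left them, time stands still between calls to the robot, and variables do not carry over. Pictures are saved under pics/ and viewed, at most 10 in all, crops included, and the job is handed in when it is done.

Besides the shell and the picture viewer there is one more tool, called after "Request:" as name([rows], argument=value, ...), one row to a line, values as JSON. apply_moves: Moves the arm, as the interface text tells. Its arguments: {"type":"object","properties":{"moves":{"type":"array"},"newtons":{"type":"number"}},"required":["moves"]}

```bash
mkdir -p pics; ls; cat > h.py <<'E'
import numpy as np, cv2
from station import ctrl
from scipy.spatial.transform import Rotation as R
def cal(n):
    c=ctrl.calibration(n); f=240/np.tan(np.radians(c['fovy'])/2)
    return c,f,np.array(c['camera_from_world'])
def proj(n,P):
    c,f,T=cal(n); P=np.atleast_2d(P); q=P@T[:3,:3].T+T[:3,3]
    return np.c_[c['cy']-f*q[:,1]/-q[:,2], c['cx']+f*q[:,0]/-q[:,2]]  # row,col
def ray(n,px):
    c,f,T=cal(n); d=np.array([(px[1]-c['cx'])/f,-(px[0]-c['cy'])/f,-1.])
    Rm=T[:3,:3]; return -Rm.T@T[:3,3], Rm.T@d
def atz(n,px,z):
    o,d=ray(n,px); return o+d*(z-o[2])/d[2]
def snap(n,name):
    im=ctrl.read_camera(n); cv2.imwrite('pics/'+name,im[:,:,::-1]); return im
E
python3 - <<'E'
from h import *
for n in('scene','top'):
    snap(n,n+'0.png'); c=ctrl.calibration(n); print(n,c)
    for t in ['board','box_spot','lid','clip_near_left','jar','cup','brush']:
        try: print(t,[(np.round(r['pixel']).tolist(),round(r['score'],2)) for r in ctrl.landmark_of(n,t)[:4]])
        except Exception as e: print(t,e)
    print([(np.round(r['pixel']).tolist(),round(r['score'],2)) for r in ctrl.look_for(n,'clip_near_left')[:5]])
print(ctrl.read_state())
E
```

```text
pics
scene {'fovy': 48.86957831100258, 'cx': 323.5547555374923, 'cy': 242.8323597493063, 'camera_from_world': array([[-0.37186925,  0.92815693, -0.01542622,  0.20030818],
       [-0.56893274, -0.21475085,  0.79384987,  0.28779783],
       [ 0.73350446,  0.30398484,  0.6079181 , -1.3375508 ],
       [ 0.        ,  0.        ,  0.        ,  1.        ]])}
board [([265.0, 322.0], 0.95), ([280.0, 445.0], 0.17)]
box_spot [([256.0, 317.0], 0.71)]
lid it knows: board, box_spot, brush, cup, jar
clip_near_left it knows: board, box_spot, brush, cup, jar
jar [([335.0, 275.0], 0.56)]
cup [([281.0, 444.0], 0.92)]
brush [([232.0, 202.0], 0.75)]
[([196.0, 384.0], 0.53), ([245.0, 326.0], 0.23)]
top {'fovy': 47.732730005568435, 'cx': 318.39553381915454, 'cy': 246.95944813409372, 'camera_from_world': array([[-0.02134029, -0.99965022, -0.01562132,  0.07686318],
       [ 0.98411598, -0.02375788,  0.17592981, -0.63839431],
       [-0.1762394 , -0.0116188 ,  0.98427876, -0.91729926],
       [ 0.        ,  0.        ,  0.        ,  1.        ]])}
board [([287.0, 350.0], 0.72)]
box_spot []
lid it knows: boa
[... 202 characters left out ...]
([322.0, 299.0], 0.64)]
{'t': 0.7, 'qpos': array([-1.31893162e+00,  2.63788270e-01,  1.60397950e+00,  1.84927970e-06,
        1.27366416e+00, -3.68857795e-02]), 'qd': array([-0.00025987,  0.00073661,  0.00027264, -0.00074265, -0.00026683,
       -0.00045288]), 'joint_efforts': array([ 1.12466676e-04, -5.14843690e+01, -3.67611301e+01,  1.37485736e-04,
        7.54126759e-04,  5.89646433e-06]), 'eef_pos': array([ 0.19222197, -0.6470707 ,  0.24236618]), 'orientation': array([3.10874966e+00, 4.51970321e-01, 2.98445209e-05]), 'force': array([0.17519626, 1.06171811, 0.3064412 ]), 'ft_torque': array([ 0.04567811,  0.10395096, -0.00927578]), 'finger_force': 0.0, 'gripper_width': 0.08559790475750288}
```

View pics/scene0.png

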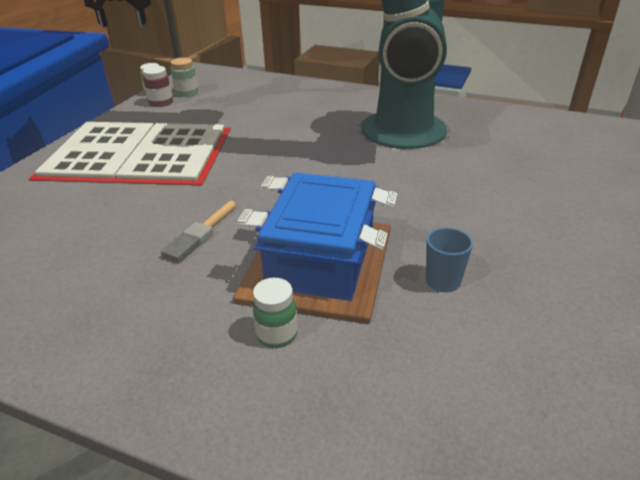

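View pics/top0.png

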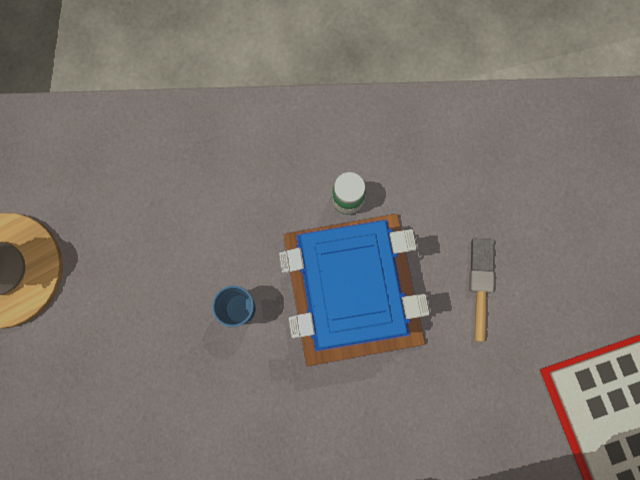

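```bash
python3 - <<'E'
from h import *
im=cv2.imread('pics/top0.png')[230:370,210:500]
cv2.imwrite('pics/topc.png',cv2.resize(im,None,fx=2.7,fy=2.7,interpolation=cv2.INTER_CUBIC))
im=cv2.imread('pics/scene0.png')[130:350,190:480]
cv2.imwrite('pics/scenec.png',cv2.resize(im,None,fx=2.7,fy=2.7,interpolation=cv2.INTER_CUBIC))
E
```

```text
(no output)
```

View pics/topc.png

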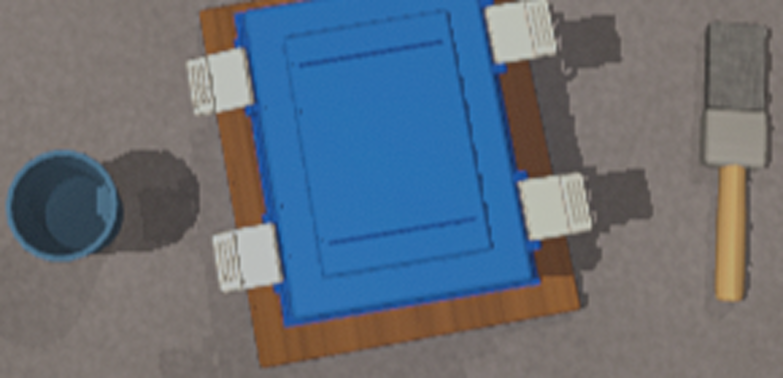

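View pics/scenec.png

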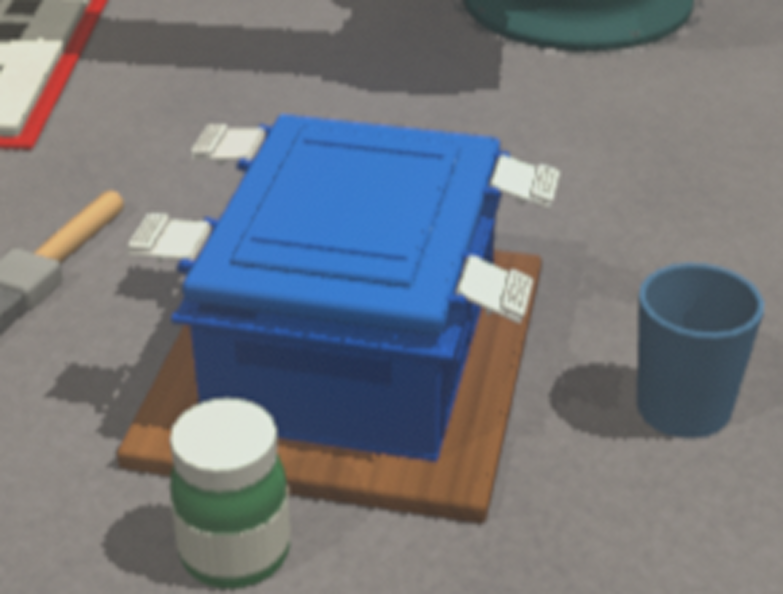

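The scene view shows the box on the board, turned slightly, with four clips standing out roughly level. In the top view the lid corners are near (235,298), (222,388), (335,410) and (350,316). The cup is on the left at (306,234), the jar at (192,349) and the brush at (290,480). Next I fit the box pose.

```bash
cat > fit.py <<'E'
from h import *
from scipy.optimize import least_squares
# corners NL NR FR FL of lid top border (row,col)
s=2.7
top=np.array([[350.0,316.3],[334.5,409.0],[221.5,388.0],[235,298]])
sc=np.array([[130+137/s,190+500/s],[130+117/s,190+278/s],[130+287/s,190+188/s],[130+327/s,190+440/s]])
sg=np.array([[-1,1],[-1,-1],[1,-1],[1,1]])
def P(p):
    x,y,a,z,hl,hw=p; c,si=np.cos(a),np.sin(a)
    q=sg*[hl,hw]; return np.c_[x+c*q[:,0]-si*q[:,1], y+si*q[:,0]+c*q[:,1], np.full(4,z)]
def res(p): return np.r_[(proj('top',P(p))-top).ravel(),(proj('scene',P(p))-sc).ravel()]
r=least_squares(res,[.6,0,.15,.12,.095,.075]); print(np.round(r.x,4),np.round(r.fun.reshape(-1,2),1).tolist())
x,y,a=r.x[:3]
for n,pt,z in [('cup',0,0)]: pass
for n,t,s_ in [('cup',(312,240),None),('jar',(199,345),None),('brush',(291,477),None)]:
    w=atz('top',t,0); d=w[:2]-[x,y]; print(n,w.round(3),'box frame',(np.cos(a)*d[0]+np.sin(a)*d[1]).round(3),(-np.sin(a)*d[0]+np.cos(a)*d[1]).round(3))
print(atz('top',(287,350),0))
# clip: hinge inner & outer-end pixels from silhouettes
for n in('top','scene'):
    for cl in ['clip_near_left','clip_far_right']:
        o=ctrl.silhouettes(n,cl)
        print(n,cl,[(np.round(q['pixel']).tolist(),round(q['score'],2),int(q['region'].sum())) for q in o[:5]])
im=cv2.imread('pics/top0.png').astype(int); m=(im.min(2)>150).astype(np.uint8); m[:,:270]=0;m[:,440:]=0;m[:215]=0;m[350:]=0
k,l,st,ce=cv2.connectedComponentsWithStats(m)
for i in range(1,k):
    if st[i,4]>80: 
        ys,xs=np.where(l==i); w=np.array([atz('top',(r_,c_),.119) for r_,c_ in zip(ys,xs)])[:,:2]-[x,y]
        b=np.c_[np.cos(a)*w[:,0]+np.sin(a)*w[:,1],-np.sin(a)*w[:,0]+np.cos(a)*w[:,1]]; print('clip top: px',ce[i].round(),'xmean',b[:,0].mean().round(3),'y range',np.percentile(b[:,1],[2,98]).round(3))
print(ctrl.tcp_to_tips)
E
python3 fit.py
```

```text
[0.5648 0.0066 0.1408 0.116  0.0965 0.0746] [[0.1, 1.1], [0.6, -1.6], [-0.2, -2.2], [0.5, 1.0], [1.5, 0.7], [-0.4, -0.2], [0.1, -3.3], [-1.3, 1.2]]
cup [0.53  0.212 0.   ] box frame -0.005 0.208
jar [0.743 0.01  0.   ] box frame 0.177 -0.022
brush [ 0.56  -0.231  0.   ] box frame -0.039 -0.235
[0.57245229 0.00532305 0.        ]
top clip_near_left [([323.0, 298.0], 0.78, 500)]
top clip_far_right [([242.0, 404.0], 0.74, 486)]
scene clip_near_left [([195.0, 384.0], 0.65, 308)]
scene clip_far_right [([219.0, 252.0], 0.62, 357)]
clip top: px [402. 241.] xmean 0.059 y range [-0.114 -0.077]
clip top: px [291. 260.] xmean 0.057 y range [0.079 0.112]
clip top: px [415. 306.] xmean -0.052 y range [-0.114 -0.078]
clip top: px [301. 325.] xmean -0.052 y range [0.078 0.112]
0.011
```

Request:
apply_moves([
  [[0, 546, -519, 0, 0, 0, -1.424], [0, 546, -519, 0, 0, 0, -1.424], [0, 546, -519, 0, 0, 0, -1.424], [0, 546, -519, 0, 0, 0, -1.424], [0, 546, -519, 0, 0, 0, -1.424], [0, 546, -519, 0, 0, 0, -1.424], [0, 546, -519, 0, 0, 0, -1.424], [0, 546, -519, 0, 0, 0, -1.424]],
], newtons=40)

```text
t: 1.57
eef_pos: [0.359, -0.3563, 0.2426]
orientation: [2.505, 1.894, 0.0]
force: [1.0, -0.7, -0.5]
gripper_width: 0.0005
finger_force: 0.0
```

```bash
cat > go.py <<'E'
import sys
from h import *
# target in box frame: x y(mm), tip z world (mm)
C=np.array([.568,.006]); YAW=.141
s=ctrl.read_state(); Rm=R.from_rotvec(s['orientation']).as_matrix()
c,si=np.cos(YAW),np.sin(YAW); B=np.array([[c,-si],[si,c]])
b=B.T@(s['eef_pos'][:2]-C)*1000
print('t',round(s['t'],2),'box xy',b.round(1),'tip z',round(s['eef_pos'][2]*1000-11,1),'F box',np.r_[B.T@s['force'][:2],s['force'][2]].round(1),'w',round(s['gripper_width'],4),'z axis',Rm[:,2].round(3))
if len(sys.argv)>3:
    bx,by,z=map(float,sys.argv[1:4]); g=np.r_[C+B@[bx/1000,by/1000],z/1000+.011]
    tgt=np.array([[-si,c,0],[c,si,0],[0,0,-1]]).T
    print('shift',(Rm.T@(g-s['eef_pos'])*1000).round(1),'turn',R.from_matrix(Rm.T@tgt).as_rotvec().round(3))
E
python3 go.py 0 0 145
```

```text
t 1.57 box xy [-257.8 -329.4] tip z 231.6 F box [ 0.9 -0.9 -0.5] w 0.0005 z axis [ 0.001 -0.001 -1.   ]
shift [405.6 102.1  86.5] turn [ 0.001  0.001 -0.417]
```

Request:
apply_moves([
  [[0, 405, 102, 0, 0, 0, -0.417], [0, 405, 102, 0, 0, 0, -0.417], [0, 405, 102, 0, 0, 0, -0.417], [0, 405, 102, 0, 0, 0, -0.417], [0, 405, 102, 0, 0, 0, -0.417], [0, 405, 102, 0, 0, 0, -0.417], [0, 405, 102, 0, 0, 0, -0.417], [0, 405, 102, 0, 0, 0, -0.417]],
])

```text
t: 2.23
eef_pos: [0.5273, -0.0682, 0.2427]
orientation: [2.066, 2.366, 0.001]
force: [1.3, -0.4, -0.5]
gripper_width: -0.0001
finger_force: 0.0
```

```bash
python3 go.py 0 0 132
```

```text
t 2.23 box xy [-50.7 -67.8] tip z 231.7 F box [ 1.2 -0.6 -0.5] w -0.0001 z axis [ 0.001 -0.    -1.   ]
shift [68.1 50.2 99.8] turn [ 0.001  0.    -0.006]
```

Request:
apply_moves([
  [[0, 68, 50, 30, 0, 0, -0.006], [0, 68, 50, 60, 0, 0, -0.006], [0, 68, 50, 100, 0, 0, -0.006], [0, 68, 50, 100, 0, 0, -0.006], [0, 68, 50, 101, 0, 0, -0.006], [0, 68, 50, 101, 0, 0, -0.006], [0, 68, 50, 101, 0, 0, -0.006]],
])

```text
t: 2.82
eef_pos: [0.5676, 0.0034, 0.1426]
orientation: [2.059, 2.371, 0.001]
force: [-0.3, -0.1, 1.3]
gripper_width: 0.0001
finger_force: 0.0
```

```bash
python3 go.py 0 0 126
```

```text
t 2.82 box xy [-0.7 -2.5] tip z 131.6 F box [-0.3 -0.   1.3] w 0.0001 z axis [ 0.001 -0.    -1.   ]
shift [2.5 0.7 5.6] turn [ 0.001  0.    -0.   ]
```

Request:
apply_moves([
  [[0, 2, 0, 1, 0, 0, 0], [0, 2, 0, 2, 0, 0, 0], [0, 2, 0, 3, 0, 0, 0], [0, 2, 0, 4, 0, 0, 0], [0, 2, 0, 5, 0, 0, 0], [0, 2, 0, 5.5, 0, 0, 0], [0, 2, 0, 6, 0, 0, 0], [0, 2, 0, 6, 0, 0, 0]],
])

```text
t: 3.48
eef_pos: [0.5666, 0.0057, 0.1354]
orientation: [-2.059, -2.372, 0.0]
force: [-0.8, -0.8, 2.5]
gripper_width: 0.0001
finger_force: 1.0
```

```bash
python3 go.py
```

```text
t 3.48 box xy [-1.4 -0.1] tip z 124.4 F box [-0.9 -0.7  2.5] w 0.0001 z axis [-0. -0. -1.]
```

Request:
apply_moves([
  [[0, 0, 0, 0.5, 0, 0, 0], [0, 0, 0, 1, 0, 0, 0], [0, 0, 0, 1.5, 0, 0, 0], [0, 0, 0, 1.5, 0, 0, 0]],
])

```text
t: 3.82
eef_pos: [0.5667, 0.0057, 0.1347]
orientation: [2.059, 2.372, -0.0]
force: [-3.5, -1.9, 6.0]
gripper_width: 0.0001
finger_force: 3.1
```

Request:
apply_moves([
  [[0, 0, 0, 0.5, 0, 0, 0], [0, 0, 0, 1, 0, 0, 0], [0, 0, 0, 1, 0, 0, 0]],
])

```text
t: 4.07
eef_pos: [0.5667, 0.0057, 0.1338]
orientation: [2.059, 2.372, -0.0]
force: [-2.6, 0.5, 7.4]
gripper_width: -0.0002
finger_force: 3.2
```

Request:
apply_moves([
  [[0, 0, 0, 0.5, 0, 0, 0], [0, 0, 0, 1, 0, 0, 0], [0, 0, 0, 1, 0, 0, 0]],
])

```text
t: 4.32
eef_pos: [0.5667, 0.0057, 0.1328]
orientation: [2.059, 2.372, -0.0]
force: [-3.7, -0.1, 5.8]
gripper_width: 0.0003
finger_force: 3.2
```

Request:
apply_moves([
  [[0, 0, 0, 0.5, 0, 0, 0], [0, 0, 0, 1, 0, 0, 0], [0, 0, 0, 1, 0, 0, 0]],
])

```text
t: 4.57
eef_pos: [0.5667, 0.0057, 0.1324]
orientation: [2.059, 2.373, -0.0]
force: [-5.4, -0.6, 10.7]
gripper_width: -0.0003
finger_force: 5.2
```

Request:
apply_moves([
  [[0, 0, 0, 0.5, 0, 0, 0], [0, 0, 0, 1, 0, 0, 0], [0, 0, 0, 1, 0, 0, 0]],
])

```text
t: 4.82
eef_pos: [0.5668, 0.0057, 0.1324]
orientation: [2.059, 2.372, -0.0]
force: [-7.4, -0.4, 15.4]
gripper_width: -0.0002
finger_force: 7.7
```

Request:
apply_moves([
  [[0, 0, 0, 0.5, 0, 0, 0], [0, 0, 0, 0.8, 0, 0, 0], [0, 0, 0, 0.8, 0, 0, 0]],
])

```text
t: 5.07
eef_pos: [0.5668, 0.0057, 0.1324]
orientation: [2.059, 2.372, -0.0]
force: [-8.3, -0.8, 19.8]
gripper_width: 0.0002
finger_force: 9.7
```

Lid is home (tip at z 121.4 mm, stop felt at 20 N). First clip is near_left.

Request:
apply_moves([
  [[0, 0, 0, -15, 0, 0, 0], [0, 0, 0, -33, 0, 0, 0], [0, 30, -15, -33, 0, 0, 0], [0, 65, -32, -33, 0, 0, 0], [0, 95, -46, -33, 0, 0, 0], [0, 111, -54, -33, 0, 0, 0], [0, 111, -54, -33, 0, 0, 0], [0, 111, -54, -33, 0, 0, 0]],
])

```text
t: 5.73
eef_pos: [0.4973, 0.1088, 0.1619]
orientation: [2.056, 2.374, 0.0]
force: [0.0, -0.2, -0.1]
gripper_width: -0.0
finger_force: 0.0
```

```bash
python3 go.py -55 111 79; python3 - <<'E'
from h import *
snap('scene','s1.png'); im=cv2.imread('pics/s1.png')[130:350,190:480]
cv2.imwrite('pics/s1c.png',cv2.resize(im,None,fx=2.7,fy=2.7,interpolation=cv2.INTER_CUBIC))
E
```

```text
t 5.73 box xy [-55.6 111.7] tip z 150.9 F box [ 0.  -0.2 -0.1] w -0.0 z axis [ 0. -0. -1.]
shift [-0.7  0.6 71.9] turn [0.    0.    0.002]
```

View pics/s1c.png

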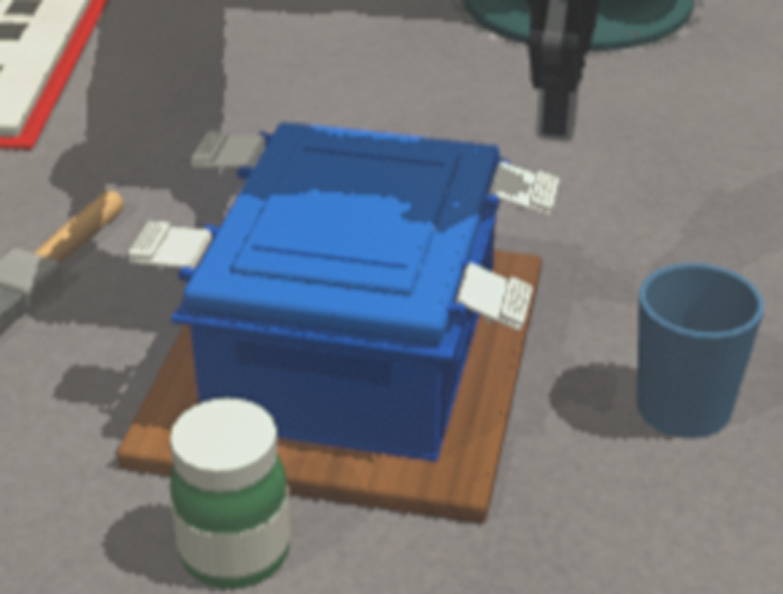

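The picture shows the lid lower on its rim and the closed fingers at about (120,555) in the crop, over the near-left clip. Descending now.

Request:
apply_moves([
  [[0, 0, 0, 15, 0, 0, 0], [0, 0, 0, 28, 0, 0, 0], [0, 0, 0, 35, 0, 0, 0], [0, 0, 0, 42, 0, 0, 0], [0, 0, 0, 49, 0, 0, 0], [0, 0, 0, 56, 0, 0, 0], [0, 0, 0, 64, 0, 0, 0], [0, 0, 0, 72, 0, 0, 0]],
])

```text
t: 6.45
eef_pos: [0.498, 0.1081, 0.0896]
orientation: [2.059, 2.372, 0.001]
force: [0.1, -1.1, -0.4]
gripper_width: -0.0005
finger_force: 0.0
```

Request:
apply_moves([
  [[0, -1, 0, 0, 0, 0, 0], [0, -2, 0, 0, 0, 0, 0], [0, -3, 0, 0, 0, 0, 0], [0, -4, 0, 0, 0, 0, 0], [0, -5, 0, 0, 0, 0, 0], [0, -6, 0, 0, 0, 0, 0], [0, -7, 0, 0, 0, 0, 0], [0, -7, 0, 0, 0, 0, 0]],
])

```text
t: 7.12
eef_pos: [0.4978, 0.1035, 0.0891]
orientation: [-2.059, -2.368, -0.004]
force: [0.2, 11.6, -9.1]
gripper_width: 0.0002
finger_force: 5.4
```

```bash
python3 go.py
```

```text
t 7.12 box xy [-55.8 106.4] tip z 78.1 F box [ 1.8 11.5 -9.1] w 0.0002 z axis [-0.001  0.005 -1.   ]
```

Request:
apply_moves([
  [[0, -0.7, 0, 0, 0, 0, 0], [0, -1.4, 0, 0, 0, 0, 0], [0, -2, 0, 0, 0, 0, 0], [0, -2, 0, 0, 0, 0, 0]],
])

```text
t: 7.45
eef_pos: [0.4979, 0.1028, 0.0889]
orientation: [-2.058, -2.366, -0.007]
force: [0.9, 16.1, -9.9]
gripper_width: 0.0
finger_force: 7.8
```

Request:
apply_moves([
  [[0, -0.7, 0, 0, 0, 0, 0], [0, -1.4, 0, 0, 0, 0, 0], [0, -1.4, 0, 0, 0, 0, 0]],
])

```text
t: 7.7
eef_pos: [0.498, 0.1003, 0.0893]
orientation: [-2.058, -2.368, -0.003]
force: [-1.5, 9.3, -5.3]
gripper_width: 0.0005
finger_force: 4.3
```

Request:
apply_moves([
  [[0, -0.7, 0, 0, 0, 0, 0], [0, -1.4, 0, 0, 0, 0, 0], [0, -1.4, 0, 0, 0, 0, 0]],
])

```text
t: 7.95
eef_pos: [0.4982, 0.0983, 0.0894]
orientation: [-2.058, -2.369, -0.002]
force: [-1.4, 6.3, -4.6]
gripper_width: -0.0001
finger_force: 3.7
```

Request:
apply_moves([
  [[0, -0.7, 0, 0, 0, 0, 0], [0, -1.4, 0, 0, 0, 0, 0], [0, -1.4, 0, 0, 0, 0, 0]],
])

```text
t: 8.2
eef_pos: [0.4996, 0.095, 0.0903]
orientation: [2.058, 2.373, 0.0]
force: [0.9, 1.6, -0.1]
gripper_width: 0.0
finger_force: 0.5
```

```bash
python3 go.py
```

```text
t 8.2 box xy [-55.2  97.7] tip z 79.3 F box [ 1.1  1.4 -0.1] w 0.0 z axis [ 0. -0. -1.]
```

Request:
apply_moves([
  [[0, -0.7, 0, 0, 0, 0, 0], [0, -1.4, 0, 0, 0, 0, 0], [0, -2, 0, 0, 0, 0, 0], [0, -2, 0, 0, 0, 0, 0]],
])

```text
t: 8.53
eef_pos: [0.4997, 0.0946, 0.0903]
orientation: [-2.06, -2.369, -0.004]
force: [-0.7, 9.4, -1.3]
gripper_width: -0.0002
finger_force: 4.4
```

```bash
python3 go.py
```

```text
t 8.53 box xy [-55.1  97.3] tip z 79.3 F box [ 0.6  9.4 -1.3] w -0.0002 z axis [ 0.     0.003 -1.   ]
```

Request:
apply_moves([
  [[0, 15, 0, 0, 0, 0, 0], [0, 15, 0, -36, 0, 0, 0], [0, 15, 0, -71, 0, 0, 0], [0, -20, 18, -71, 0, 0, 0], [0, -55, 36, -71, 0, 0, 0], [0, -90, 54, -71, 0, 0, 0], [0, -125, 72, -71, 0, 0, 0], [0, -160, 90, -71, 0, 0, 0]],
])

```text
t: 9.2
eef_pos: [0.6128, -0.0551, 0.1621]
orientation: [2.058, 2.371, 0.001]
force: [-0.1, 0.5, -0.2]
gripper_width: 0.0002
finger_force: 0.0
```

Request:
apply_moves([
  [[0, -25, 10, 0, 0, 0, 0], [0, -46, 20, 0, 0, 0, 0], [0, -46, 20, 0, 0, 0, 0], [0, -46, 20, 0, 0, 0, 0]],
])

```text
t: 9.53
eef_pos: [0.6383, -0.0973, 0.1613]
orientation: [2.062, 2.369, -0.0]
force: [-0.3, 0.1, 0.5]
gripper_width: -0.0001
finger_force: 0.0
```

```bash
python3 go.py 55 -111 79
```

```text
t 9.53 box xy [  55.1 -112.2] tip z 150.3 F box [-0.3  0.1  0.5] w -0.0001 z axis [ 0.001 -0.001 -1.   ]
shift [ 1.2 -0.1 71.3] turn [ 0.001  0.001 -0.002]
```

Request:
apply_moves([
  [[0, 1, 0, 15, 0, 0, 0], [0, 1, 0, 28, 0, 0, 0], [0, 1, 0, 35, 0, 0, 0], [0, 1, 0, 42, 0, 0, 0], [0, 1, 0, 49, 0, 0, 0], [0, 1, 0, 56, 0, 0, 0], [0, 1, 0, 64, 0, 0, 0], [0, 1, 0, 71, 0, 0, 0]],
])

```text
t: 10.2
eef_pos: [0.6374, -0.0943, 0.0893]
orientation: [2.059, 2.373, -0.0]
force: [-0.5, -0.1, 0.2]
gripper_width: 0.0005
finger_force: 0.1
```

Request:
apply_moves([
  [[0, 1, 0, 0, 0, 0, 0], [0, 2, 0, 0, 0, 0, 0], [0, 3, 0, 0, 0, 0, 0], [0, 4, 0, 0, 0, 0, 0], [0, 5, 0, 0, 0, 0, 0], [0, 6, 0, 0, 0, 0, 0], [0, 7, 0, 0, 0, 0, 0], [0, 7, 0, 0, 0, 0, 0]],
])

```text
t: 10.87
eef_pos: [0.6363, -0.0909, 0.089]
orientation: [2.056, 2.371, -0.006]
force: [2.5, -12.5, -9.1]
gripper_width: -0.0002
finger_force: 6.1
```

```bash
python3 go.py
```

```text
t 10.87 box xy [  54.  -105.5] tip z 78.0 F box [  0.7 -12.7  -9.1] w -0.0002 z axis [-0.    -0.005 -1.   ]
```

Same feel as the first clip.

Request:
apply_moves([
  [[0, 0.7, 0, 0, 0, 0, 0], [0, 1.4, 0, 0, 0, 0, 0], [0, 2, 0, 0, 0, 0, 0], [0, 2, 0, 0, 0, 0, 0]],
])

```text
t: 11.2
eef_pos: [0.6362, -0.0904, 0.0889]
orientation: [2.055, 2.37, -0.008]
force: [2.5, -16.5, -10.5]
gripper_width: 0.0002
finger_force: 8.2
```

Request:
apply_moves([
  [[0, 0.7, 0, 0, 0, 0, 0], [0, 1.4, 0, 0, 0, 0, 0], [0, 1.4, 0, 0, 0, 0, 0]],
])

```text
t: 11.45
eef_pos: [0.6359, -0.0876, 0.0895]
orientation: [2.057, 2.37, -0.006]
force: [0.8, -11.4, -5.2]
gripper_width: 0.0001
finger_force: 5.0
```

Request:
apply_moves([
  [[0, 0.7, 0, 0, 0, 0, 0], [0, 1.4, 0, 0, 0, 0, 0], [0, 1.4, 0, 0, 0, 0, 0]],
])

```text
t: 11.7
eef_pos: [0.6358, -0.0857, 0.0896]
orientation: [2.057, 2.37, -0.005]
force: [0.9, -10.2, -5.5]
gripper_width: -0.0001
finger_force: 4.6
```

```bash
python3 go.py
```

```text
t 11.7 box xy [  54.2 -100.4] tip z 78.6 F box [ -0.5 -10.2  -5.5] w -0.0001 z axis [ 0.    -0.004 -1.   ]
```

Request:
apply_moves([
  [[0, 0.7, 0, 0, 0, 0, 0], [0, 1.4, 0, 0, 0, 0, 0], [0, 1.4, 0, 0, 0, 0, 0]],
])

```text
t: 11.95
eef_pos: [0.6357, -0.0819, 0.0901]
orientation: [2.059, 2.372, -0.001]
force: [1.1, -3.9, -3.6]
gripper_width: 0.0001
finger_force: 2.1
```

Request:
apply_moves([
  [[0, 0.7, 0, 0, 0, 0, 0], [0, 1.4, 0, 0, 0, 0, 0], [0, 1.4, 0, 0, 0, 0, 0]],
])

```text
t: 12.2
eef_pos: [0.6356, -0.0817, 0.0901]
orientation: [2.057, 2.371, -0.003]
force: [-0.3, -8.6, -3.6]
gripper_width: -0.0001
finger_force: 4.4
```

```bash
python3 go.py
```

```text
t 12.2 box xy [ 54.6 -96.4] tip z 79.1 F box [-1.5 -8.5 -3.6] w -0.0001 z axis [ 0.001 -0.003 -1.   ]
```

Second clip is home. Next is far_left, straight across.

Request:
apply_moves([
  [[0, -15, 0, 0, 0, 0, 0], [0, -15, 0, -36, 0, 0, 0], [0, -15, 0, -71, 0, 0, 0], [0, 20, 0, -71, 0, 0, 0], [0, 58, 0, -71, 0, 0, 0], [0, 96, 0, -71, 0, 0, 0], [0, 134, 0, -71, 0, 0, 0], [0, 172, 0, -71, 0, 0, 0]],
])

```text
t: 12.87
eef_pos: [0.6114, 0.0922, 0.1622]
orientation: [2.06, 2.372, 0.004]
force: [0.2, 0.2, 0.0]
gripper_width: -0.0001
finger_force: 0.0
```

Request:
apply_moves([
  [[0, 20, 0, 0, 0, 0, 0], [0, 34, 0, 0, 0, 0, 0], [0, 34, 0, 0, 0, 0, 0], [0, 34, 0, 0, 0, 0, 0]],
])

```text
t: 13.2
eef_pos: [0.6068, 0.1242, 0.1614]
orientation: [2.057, 2.374, 0.001]
force: [-0.6, -0.1, 0.7]
gripper_width: 0.0
finger_force: 0.0
```

```bash
python3 go.py 55 111 79
```

```text
t 13.2 box xy [ 55.  111.6] tip z 150.4 F box [-0.6 -0.   0.7] w 0.0 z axis [ 0.001 -0.    -1.   ]
shift [-0.6 -0.  71.4] turn [0.001 0.    0.001]
```

Request:
apply_moves([
  [[0, 0, 0, 15, 0, 0, 0], [0, 0, 0, 28, 0, 0, 0], [0, 0, 0, 35, 0, 0, 0], [0, 0, 0, 42, 0, 0, 0], [0, 0, 0, 49, 0, 0, 0], [0, 0, 0, 56, 0, 0, 0], [0, 0, 0, 64, 0, 0, 0], [0, 0, 0, 71, 0, 0, 0]],
])

```text
t: 13.87
eef_pos: [0.6065, 0.1239, 0.0893]
orientation: [-2.06, -2.372, -0.0]
force: [-0.1, -0.2, 0.9]
gripper_width: -0.0005
finger_force: 0.0
```

Request:
apply_moves([
  [[0, -1, 0, 0, 0, 0, 0], [0, -2, 0, 0, 0, 0, 0], [0, -3, 0, 0, 0, 0, 0], [0, -4, 0, 0, 0, 0, 0], [0, -5, 0, 0, 0, 0, 0], [0, -6, 0, 0, 0, 0, 0], [0, -7, 0, 0, 0, 0, 0], [0, -7, 0, 0, 0, 0, 0]],
])

```text
t: 14.53
eef_pos: [0.6068, 0.1195, 0.0893]
orientation: [-2.058, -2.369, -0.004]
force: [0.2, 10.2, -6.0]
gripper_width: -0.0001
finger_force: 4.8
```

```bash
python3 go.py
```

```text
t 14.53 box xy [ 54.4 106.9] tip z 78.3 F box [ 1.7 10.1 -6. ] w -0.0001 z axis [-0.001  0.004 -1.   ]
```

Request:
apply_moves([
  [[0, -0.7, 0, 0, 0, 0, 0], [0, -1.4, 0, 0, 0, 0, 0], [0, -2, 0, 0, 0, 0, 0], [0, -2, 0, 0, 0, 0, 0]],
])

```text
t: 14.87
eef_pos: [0.6068, 0.1183, 0.0893]
orientation: [-2.058, -2.368, -0.005]
force: [-0.5, 11.9, -4.6]
gripper_width: 0.0001
finger_force: 5.3
```

Request:
apply_moves([
  [[0, -0.7, 0, 0, 0, 0, 0], [0, -1.4, 0, 0, 0, 0, 0], [0, -1.4, 0, 0, 0, 0, 0]],
])

```text
t: 15.12
eef_pos: [0.607, 0.1169, 0.0893]
orientation: [-2.057, -2.368, -0.004]
force: [-1.6, 11.3, -4.9]
gripper_width: 0.0001
finger_force: 5.2
```

Request:
apply_moves([
  [[0, -0.7, 0, 0, 0, 0, 0], [0, -1.4, 0, 0, 0, 0, 0], [0, -1.4, 0, 0, 0, 0, 0]],
])

```text
t: 15.37
eef_pos: [0.6071, 0.1152, 0.0892]
orientation: [-2.057, -2.369, -0.003]
force: [-0.9, 10.0, -6.4]
gripper_width: -0.0002
finger_force: 4.7
```

```bash
python3 go.py
```

```text
t 15.37 box xy [ 54.1 102.6] tip z 78.2 F box [ 0.5 10.1 -6.4] w -0.0002 z axis [-0.002  0.004 -1.   ]
```

Request:
apply_moves([
  [[0, -0.7, 0, 0, 0, 0, 0], [0, -1.4, 0, 0, 0, 0, 0], [0, -1.4, 0, 0, 0, 0, 0]],
])

```text
t: 15.62
eef_pos: [0.6076, 0.1121, 0.0896]
orientation: [-2.058, -2.371, -0.0]
force: [-0.2, 1.1, -1.6]
gripper_width: -0.0
finger_force: 0.4
```

Request:
apply_moves([
  [[0, -0.7, 0, 0, 0, 0, 0], [0, -1.4, 0, 0, 0, 0, 0], [0, -1.4, 0, 0, 0, 0, 0]],
])

```text
t: 15.87
eef_pos: [0.6083, 0.1104, 0.0901]
orientation: [-2.059, -2.371, -0.002]
force: [-1.0, 5.4, -2.4]
gripper_width: -0.0002
finger_force: 3.1
```

Request:
apply_moves([
  [[0, -0.7, 0, 0, 0, 0, 0], [0, -1.4, 0, 0, 0, 0, 0], [0, -1.4, 0, 0, 0, 0, 0]],
])

```text
t: 16.12
eef_pos: [0.6083, 0.1102, 0.09]
orientation: [-2.059, -2.369, -0.004]
force: [-1.1, 11.2, -2.9]
gripper_width: -0.0001
finger_force: 5.1
```

```bash
python3 go.py
```

```text
t 16.12 box xy [54.6 97.5] tip z 79.0 F box [ 0.5 11.2 -2.9] w -0.0001 z axis [-0.001  0.004 -1.   ]
```

Third clip is home. The last one is near_right.

Request:
apply_moves([
  [[0, 15, 0, 0, 0, 0, 0], [0, 15, 0, -36, 0, 0, 0], [0, 15, 0, -71, 0, 0, 0], [0, -20, -18, -71, 0, 0, 0], [0, -55, -36, -71, 0, 0, 0], [0, -90, -54, -71, 0, 0, 0], [0, -125, -72, -71, 0, 0, 0], [0, -160, -90, -71, 0, 0, 0]],
])

```text
t: 16.78
eef_pos: [0.5421, -0.0648, 0.1623]
orientation: [2.056, 2.371, 0.0]
force: [0.5, -0.6, 0.4]
gripper_width: -0.0
finger_force: 0.0
```

Request:
apply_moves([
  [[0, -25, -10, 0, 0, 0, 0], [0, -46, -20, 0, 0, 0, 0], [0, -46, -20, 0, 0, 0, 0], [0, -46, -20, 0, 0, 0, 0]],
])

```text
t: 17.12
eef_pos: [0.529, -0.1127, 0.1619]
orientation: [2.061, 2.368, 0.0]
force: [0.3, -0.4, 0.0]
gripper_width: -0.0
finger_force: 0.0
```

```bash
python3 go.py -55 -111 79
```

```text
t 17.12 box xy [ -55.3 -112.1] tip z 150.9 F box [ 0.3 -0.5  0. ] w -0.0 z axis [ 0.002 -0.001 -1.   ]
shift [ 1.2  0.2 71.9] turn [ 0.001  0.001 -0.003]
```

Request:
apply_moves([
  [[0, 1, 0, 15, 0, 0, 0], [0, 1, 0, 28, 0, 0, 0], [0, 1, 0, 35, 0, 0, 0], [0, 1, 0, 42, 0, 0, 0], [0, 1, 0, 49, 0, 0, 0], [0, 1, 0, 56, 0, 0, 0], [0, 1, 0, 64, 0, 0, 0], [0, 1, 0, 71, 0, 0, 0]],
])

```text
t: 17.78
eef_pos: [0.5288, -0.1102, 0.0894]
orientation: [2.059, 2.372, 0.0]
force: [-0.1, -0.3, 0.7]
gripper_width: 0.0002
finger_force: 0.0
```

Request:
apply_moves([
  [[0, 1, 0, 0, 0, 0, 0], [0, 2, 0, 0, 0, 0, 0], [0, 3, 0, 0, 0, 0, 0], [0, 4, 0, 0, 0, 0, 0], [0, 5, 0, 0, 0, 0, 0], [0, 6, 0, 0, 0, 0, 0], [0, 7, 0, 0, 0, 0, 0], [0, 7, 0, 0, 0, 0, 0]],
])

```text
t: 18.45
eef_pos: [0.5278, -0.1061, 0.09]
orientation: [2.056, 2.371, -0.005]
force: [0.2, -12.0, -4.4]
gripper_width: -0.0001
finger_force: 4.8
```

```bash
python3 go.py
```

```text
t 18.45 box xy [ -55.6 -105.4] tip z 79.0 F box [ -1.5 -11.9  -4.4] w -0.0001 z axis [ 0.001 -0.005 -1.   ]
```

Request:
apply_moves([
  [[0, 0.7, 0, 0, 0, 0, 0], [0, 1.4, 0, 0, 0, 0, 0], [0, 2, 0, 0, 0, 0, 0], [0, 2, 0, 0, 0, 0, 0]],
])

```text
t: 18.78
eef_pos: [0.5277, -0.1046, 0.0901]
orientation: [2.055, 2.37, -0.006]
force: [1.1, -13.0, -6.2]
gripper_width: 0.0
finger_force: 5.6
```

Request:
apply_moves([
  [[0, 0.7, 0, 0, 0, 0, 0], [0, 1.4, 0, 0, 0, 0, 0], [0, 1.4, 0, 0, 0, 0, 0]],
])

```text
t: 19.03
eef_pos: [0.5276, -0.103, 0.0901]
orientation: [2.056, 2.37, -0.004]
force: [0.2, -10.6, -5.6]
gripper_width: 0.0001
finger_force: 5.0
```

Request:
apply_moves([
  [[0, 0.7, 0, 0, 0, 0, 0], [0, 1.4, 0, 0, 0, 0, 0], [0, 1.4, 0, 0, 0, 0, 0]],
])

```text
t: 19.28
eef_pos: [0.5272, -0.1001, 0.0902]
orientation: [2.058, 2.371, -0.002]
force: [0.2, -4.1, -3.7]
gripper_width: 0.0001
finger_force: 2.3
```

```bash
python3 go.py
```

```text
t 19.28 box xy [-55.3 -99.3] tip z 79.2 F box [-0.4 -4.1 -3.7] w 0.0001 z axis [ 0.001 -0.002 -1.   ]
```

Request:
apply_moves([
  [[0, 0.7, 0, 0, 0, 0, 0], [0, 1.4, 0, 0, 0, 0, 0], [0, 1.4, 0, 0, 0, 0, 0]],
])

```text
t: 19.53
eef_pos: [0.527, -0.0977, 0.0903]
orientation: [2.058, 2.372, -0.001]
force: [0.4, -4.7, -2.7]
gripper_width: -0.0
finger_force: 2.6
```

Request:
apply_moves([
  [[0, 0.7, 0, 0, 0, 0, 0], [0, 1.4, 0, 0, 0, 0, 0], [0, 1.4, 0, 0, 0, 0, 0]],
])

```text
t: 19.78
eef_pos: [0.527, -0.0975, 0.0903]
orientation: [2.056, 2.371, -0.003]
force: [0.2, -10.4, -3.0]
gripper_width: 0.0003
finger_force: 4.9
```

Request:
apply_moves([
  [[0, 0.7, 0, 0, 0, 0, 0], [0, 1.2, 0, 0, 0, 0, 0], [0, 1.2, 0, 0, 0, 0, 0]],
])

```text
t: 20.03
eef_pos: [0.527, -0.0974, 0.0903]
orientation: [2.054, 2.371, -0.005]
force: [1.3, -13.1, -4.3]
gripper_width: -0.0
finger_force: 6.8
```

```bash
python3 go.py
```

```text
t 20.03 box xy [-55.1 -96.6] tip z 79.3 F box [ -0.5 -13.2  -4.3] w -0.0 z axis [ 0.002 -0.005 -1.   ]
```

Hard stop at -96.6, matching the other right-hand clip. Taking the hand away and checking.

Request:
apply_moves([
  [[0, -20, 0, 0, 0, 0, 0], [0, -20, 0, -40, 0, 0, 0], [0, -20, 0, -80, 0, 0, 0], [0, -20, 0, -120, 0, 0, 0], [0, -60, -20, -140, 0, 0, 0], [0, -100, -40, -140, 0, 0, 0], [0, -140, -40, -140, 0, 0, 0], [0, -140, -40, -140, 0, 0, 0]],
])

```text
t: 20.7
eef_pos: [0.507, -0.2433, 0.2321]
orientation: [2.059, 2.366, -0.0]
force: [0.1, 0.5, 0.2]
gripper_width: 0.0001
finger_force: 0.0
```

```bash
python3 - <<'E'
from h import *
a=snap('scene','s2.png')[130:350,190:480]; b=snap('top','t2.png')[180:370,210:500]
a=cv2.resize(a,(400,304)); b=cv2.resize(b,(400,262)); b=np.vstack([b,np.zeros((42,400,3),np.uint8)])
cv2.imwrite('pics/end.png',np.hstack([a,b])[:,:,::-1])
E
```

```text
(no output)
```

View pics/end.png

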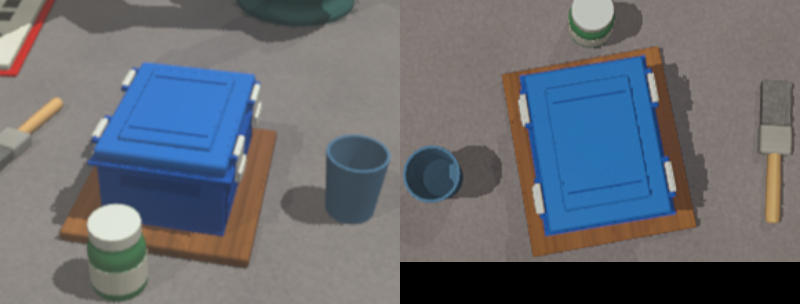

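Both views show all four clips hanging down against the rim (in the top half at about (109,524), (198,538), (86,652) and (176,670)). The jar, cup and brush look unmoved.

```bash
python3 -c "
from station import ctrl
print(ctrl.finish_job())"
```

```text
the job is handed in; nothing more can be done
None
```

I pressed the lid home, then snapped the clips shut in diagonal order (near left, far right, far left, near right). The highest force I read was about 22 N. The hand is clear, the jar, cup and brush look unmoved, and the job was handed in at about 21 s; no verdict was returned.

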